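Index the sample feed four clicks on and start it

ROBOT

A 6-joint arm with a two-finger parallel gripper is mounted at the origin on the work surface. World frame = base frame: x ahead of the robot, y to its left, z up, the work surface at z = 0. Lengths are in mm, angles in rad, forces in N, time in s.
With the tool pointing down it reaches from about 350 to 975 mm from the base axis. Payload 7.1 kg.
Tool frame: the origin (TCP) lies at the very end of the fingers, on their centre line; the grasp point (between the pads) lies 19 mm behind it; z points along the fingers, y is the direction in which the jaws open and shut (so a half turn about z gives the same grasp; the last joint's range is limited). The gripper opens to 88 mm and grips with 3 to 60 N. Pads are 20 mm wide; open, the fingers measure 115 mm over their backs; the gripper's body (75 mm by 178 mm) begins 61 mm behind the grasp point.
Start: joints at [1.287, 0.423, 1.63, -0, 1.089, -0.019], TCP at [163.541, 603.207, 222.675] pointing down, gripper open.
Joint ranges: [-3, 3], [-0.9, 2.11], [0.09, 2.58], [-1.31, 4.45], [0.11, 2.69], [-2.54, 2.54]. Speed limits (rad/s): [2.39, 2.39, 3.01, 3.14, 3.14, 3.14].

INTERFACE

Orientations are given as a rotation vector (axis times angle).
In Python, from workcell import * gives the robot as it stands.
- The arm moves only by the tool play_rows, never from a script. Its argument "plan" is text: rows parted by semicolons, each of 7 numbers parted by spaces: the finger opening in cm, from 0 to 8.78, then the shift along the tool's x, y, z in cm, then the turn, a rotation vector about the tool's x, y, z in degrees. A call has 1 to 20 rows; each row shifts and turns the commanded pose from where the row before left it, along the tool's axes as they then stand; what a row does not reach is not made up. A row lasts 1/8 s, in which the tool goes at most 62.5 mm and 10.7 degrees, less where a joint would pass 70% of its speed; a pose out of reach is approached as far as the arm can. A call is refused whole if a number of a shift passes 6.25 or a number of a turn 10.7, either way. A call with a gripper value outside its range is refused whole. The fingers move at their own pace and stop on an object; the grip force is fixed at half the most. Time passes only in rows, so rows that do not move let the fingers close. It gives the time, the measured TCP pose, the force and the opening at its end, in the units of the state.
- get_obs(): the state, without advancing time (a new reading comes with each control period).
- get_image(name): name is "scene" or "side" or "wrist"; returns a dict with "pixels" (400x640x3 uint8, red, green, blue), "range_z" (400x640 float32, mm along the optical axis (not along the pixel's ray), 0 where there is no reading), "fx", "fy", "cx", "cy" (pixels), "eye" and "attitude" of the camera in the world. Camera axes: x right, y down, z forward; pixel columns grow to the right and rows downward; lengths in mm; the calibration is good to about 2 mm. A picture is of the moment at which its call begins.
- close_job(): hands the job in, once; it reports no verdict.
The state is a dict: "t": time; "qpos": joint angles; "qvel": joint speeds; "joint_torque": joint torques, N m; "ee_pos": TCP position; "orientation": TCP orientation; "ft_force": force on the tool from outside, world axes, zero at the start; "moment": the same for the moment, N m; "width": finger opening in mm.
Only numpy, scipy, OpenCV 4.12 (cv2) and the standard library are available. Lean on these libraries where they do the work, as an engineer would, in place of code of your own. Each camera call takes 0.05 s, during which the arm holds its last target. There are 200 camera calls.

TASK

Move the analyser's sample feed on by four stations: lay a fingertip against the side of the dial's lug and push the click-stop dial clockwise (seen from above) exactly four clicks from where it stands, never going past the fourth, and without pinching the lug. Once the dial rests in its fourth stop, press the round start key on the small grey box fully down and let it spring back. Leave the glassware and other loose things standing where they are.

Things in the scene. Friction and masses are not known exactly. Their poses are not given: they have to be found in the camera images.
- dial (a joint): click-stop dial's angle, rad, growing clockwise from above. Rests in 11 stops, at 0, 0.349, 0.698 ... 3.491 (every 20 deg), end stops just beyond; starts in the first, second or third. Needs a push of about 4-5 N at the lug; half-way between stops it lets go and snaps itself about 10 deg ahead of a slow finger into the next stop. Released short of half-way it falls back.
- dial_hinge (a point): centre of the dial on its vertical axis, at the top face of the disc (74 mm above the bench). The dial is a plain grey disc 104 mm in diameter and 12 mm thick, lying flat on the white console, with a low 3 mm aluminium cap (24 mm across) at its centre.
- lug (a point): middle of the top face of the lug, the dial's only raised grip: an upright grey block 28 mm long radially and 16 mm wide, standing 25 mm above the disc face, with a thin white line along its top; its middle lies 36 mm from the dial's axis (inner end 22 mm, outer end 50 mm from it). It turns with the dial.
- dial_edge (a point): point fixed to the disc's top face in line with the lug, 45 mm from the dial's axis; used to judge how far the dial has turned from its start (four clicks = 80 degrees = 57.9 mm straight-line distance)
- console: white box fixed to the bench, 160 x 160 mm and 60 mm high, that carries the dial at its centre; origin on the bench under its centre, z up. Small grey tick marks surround the dial every 20 degrees.
- startbox: small grey box fixed to the bench, 80 x 80 mm and 40 mm high, with the start key in the middle of its top; origin on the bench under its centre
- start_key_top (a point): centre of the top face of the round white start key, 28 mm in diameter, in a black housing; it is pressed straight down
- start_key (a joint): travel of the start key in m: 0 up, 0.006 fully down; a spring of about 5 N at full travel returns it
- crucible: loose ceramic crucible, 22 mm across, 18 mm high, standing on a corner of the console's top (origin under its foot)
- beaker: loose glass beaker, 48 mm across, 70 mm high, on the bench beside the console (origin under its foot)
- jar: loose amber jar, 40 mm across, 60 mm high, beside the console (origin under its foot)
- bottle: loose white bottle, 48 mm across, 100 mm high, behind the console (origin under its foot)
- tin: loose aluminium tin, 30 mm across, 25 mm high, next to the start box (origin under its foot)
Mind the look-alikes: they are no part of the job. What is shaped like the console but turquoise is not meant.

How it is judged:
By the outcome, as a careful person would: the job done as asked, in the order asked, and still so for the second after the job is handed in, with the robot touching nothing.
It also fails if it takes over 58 s, if anything falls off the work surface, if the arm or the gripper's body presses on something with over 40 N, if the wrist force passes 120 N, or if a joint passes its speed limit or range.

## Working session

There is one attempt and no reset: what is moved stays moved. The work goes in short steps, Python scripts to look and compute and a tool call to move; the robot and the scene stay as the last step left them, time stands still between calls to the robot, and variables do not carry over. Pictures are saved under pics/ and viewed, about 8 in all and at most 12, crops included, and the job is handed in when it is done.

Besides the shell and the picture viewer there is one more tool, called after "Request:" as name(argument=value, ...), one argument or row to a line, values as JSON. play_rows: Moves the arm, as the interface text tells. Its arguments: {"type":"object","properties":{"plan":{"type":"string"}},"required":["plan"]}

```bash
mkdir -p pics; ls; cat > h.py <<'E'
from workcell import *
import numpy as np, cv2
from scipy.spatial.transform import Rotation as R
def cloud(im):
    z=im["range_z"]; v,u=np.mgrid[:z.shape[0],:z.shape[1]]
    p=np.stack([(u-im["cx"])/im["fx"]*z,(v-im["cy"])/im["fy"]*z,z],-1)
    A=np.array(im["attitude"]); 
    A=A if A.shape==(3,3) else R.from_rotvec(A).as_matrix()
    return p@A.T+np.array(im["eye"])
def save(im,name,crop=None,s=1):
    p=im["pixels"][:,:,::-1]
    if crop: a,b,c,d=crop; p=p[b:d,a:c]
    cv2.imwrite("pics/"+name,cv2.resize(p,None,fx=s,fy=s,interpolation=cv2.INTER_CUBIC))
E
python3 - <<'E'
from h import *
print(get_obs())
for n in ("scene","side"):
    im=get_image(n); save(im,n+"0.png"); np.savez(n+"0.npz",c=cloud(im),p=im["pixels"]); print(n,im["eye"],im["attitude"],im["fx"],(im["range_z"]>0).mean())
E
```

```text
pics
{'t': 0.0, 'qpos': array([ 1.28699031e+00,  4.23840829e-01,  1.63068590e+00,  6.44565901e-06,
        1.08863376e+00, -1.90017268e-02]), 'qvel': array([ 0.00039102,  0.00162519, -0.00054949,  0.00125116, -0.00040092,
        0.00069516]), 'joint_torque': array([-2.23131872e-03, -5.44604051e+01, -2.73664677e+01,  6.42397162e-02,
        2.25569849e-02, -7.49137780e-05]), 'ee_pos': array([163.39080608, 602.67680917, 221.90333368]), 'orientation': array([-4.14711947e-01, -3.11385473e+00,  2.43303130e-03]), 'ft_force': array([-0.07225629,  0.7753955 ,  0.09606587]), 'moment': array([-0.01160439, -0.03250322,  0.00478356]), 'width': 88.13961859906914}
scene [1095.52576833  578.19358924  778.08646088] [-1.0539257  -2.35348194  1.0501929 ] 405.6197126662235 0.995875
side [  25.75997112 -559.07510407  807.73160844] [-2.22220107  0.69019975 -0.31420835] 450.8994344687413 0.99604296875
```

View pics/scene0.png

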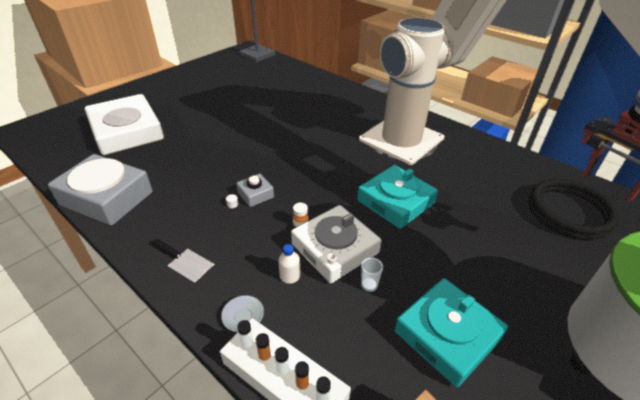

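View pics/side0.png

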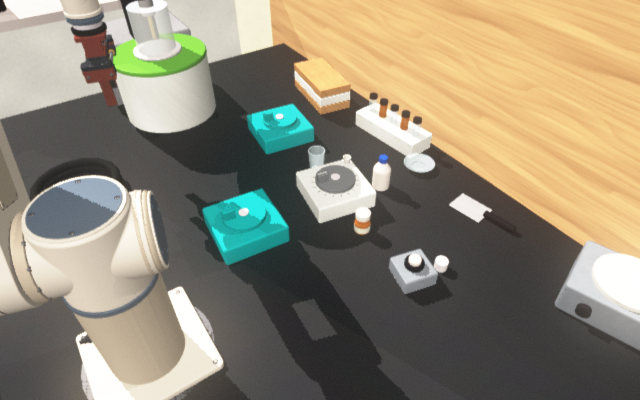

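The scene view shows the white console with its grey dial at (336,240), its lug near (348,222), and the start box at (255,188). In the side view these are at (337,185) and (413,268). Look-alikes:
- turquoise consoles at scene (397,195) and (452,330)
- grey and white scale or hotplate at (100,187) and (123,120)

I choose the white console with the grey disc and will check it in a close crop.

```bash
python3 - <<'E'
from h import *
s=np.load("scene0.npz"); d=np.load("side0.npz")
a=cv2.resize(s["p"][170:300,220:400,::-1],None,fx=4,fy=4,interpolation=cv2.INTER_CUBIC)[:, :]
b=cv2.resize(d["p"][140:300,280:460,::-1],None,fx=3,fy=3,interpolation=cv2.INTER_CUBIC)
cv2.imwrite("pics/cropA.png",a); cv2.imwrite("pics/cropB.png",b)
for n,f in (("scene",s),("side",d)):
    c=f["c"]; p=f["p"].astype(int)
    box=(slice(200,290),slice(280,390)) if n=="scene" else (slice(145,225),slice(290,400))
    C=c[box].reshape(-1,3)
    for lo,hi,t in((56,64,"console top"),(70,79,"disc"),(92,104,"lug top")):
        q=C[(C[:,2]>lo)&(C[:,2]<hi)]
        r=cv2.minAreaRect(q[:,:2].astype(np.float32)); print(n,t,len(q),q.mean(0).round(1),np.round(r[0],1),np.round(r[1],1),round(r[2],1))
    box=(slice(165,215),slice(220,290)) if n=="scene" else (slice(240,300),slice(380,460))
    C=c[box].reshape(-1,3)
    for lo,hi,t in((36,43,"sbox"),(43.5,70,"key")):
        q=C[(C[:,2]>lo)&(C[:,2]<hi)]
        r=cv2.minAreaRect(q[:,:2].astype(np.float32)); print(n,t,len(q),q.mean(0).round(1),np.round(r[0],1),np.round(r[1],1),round(r[2],1),np.percentile(q[:,2],[5,50,95]).round(1))
E
```

```text
scene console top 2114 [563.3 165.5  59.3] [538.6 155.9] [262.5 250. ] 34.6
scene disc 1152 [572.6 163.2  73.7] [580.2 176.3] [165.2 227.2] 32.6
scene lug top 152 [608.5 148.7  98. ] [601.3 147.6] [ 23.2 195.3] 79.2
scene sbox 331 [ 551.6 -142.    39.1] [ 546.4 -149.1] [81.2 78.9] 76.4 [36.4 39.1 41.7]
scene key 155 [ 549.9 -144.    54.2] [ 554.7 -147.7] [43.1 53.9] 51.8 [44.9 53.1 62.3]
side console top 1755 [544.4 139.9  60.3] [556.8 158.6] [226.2 233.8] 33.6
side disc 865 [566.3 157.2  74.6] [573.6 177.8] [165.2 230.7] 30.6
side lug top 128 [589.9 148.7  98.5] [597.9 148.3] [ 21.9 197. ] 77.9
side sbox 730 [ 538.  -153.8   39.9] [ 542.3 -148.8] [81.1 80.1] 76.5 [37.1 40.1 42.3]
side key 299 [ 538.3 -152.6   55.1] [ 539.9 -145.7] [68.9 55.6] 84.6 [45.4 53.4 63.4]
```

View pics/cropA.png

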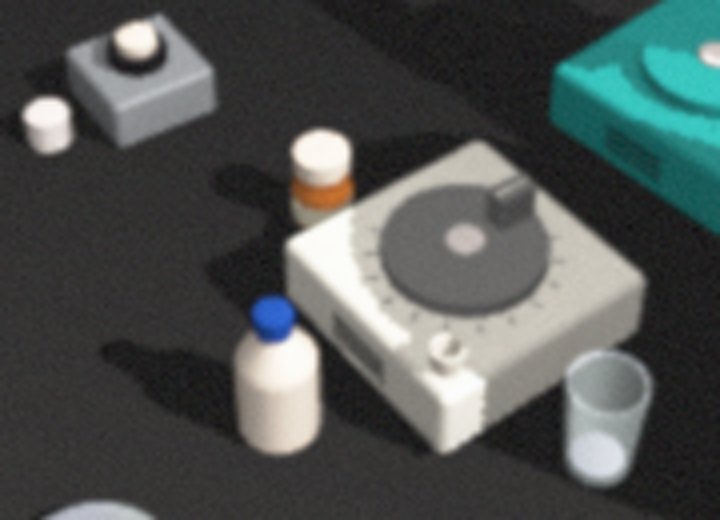

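View pics/cropB.png

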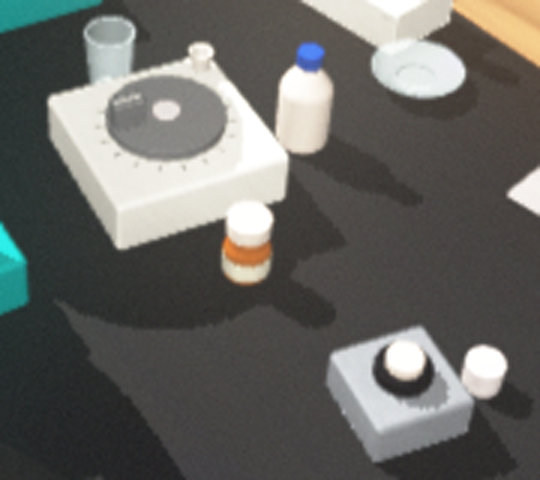

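The crops confirm the white console: grey disc, aluminium cap at scene pixel (336,229), lug at (348,219), start key at (254,180), crucible at (331,258). Now I'll measure them cleanly.

```bash
python3 - <<'E'
from h import *
s=np.load("scene0.npz"); d=np.load("side0.npz")
pts={"scene":dict(cap=(336,229),lug=(348,217),key=(254,180),cruc=(331,256),jar=(300,208),bottle=(288,250),beaker=(372,265),tin=(232,197)),
"side":dict(cap=(335,177),lug=(322,174),key=(415,260),cruc=(347,158),jar=(362,211),bottle=(383,160),beaker=(317,150),tin=(441,260))}
from scipy.ndimage import label
for n,f in (("scene",s),("side",d)):
    c=f["c"]
    for k,(u,v) in pts[n].items(): print(n,k,np.median(c[v-1:v+2,u-1:u+2].reshape(-1,3),0).round(1))
    u,v=pts[n]["cap"]; c0=np.median(c[v-1:v+2,u-1:u+2].reshape(-1,3),0)
    for it in range(6):
        near=np.hypot(*(c[...,:2]-c0[:2]).transpose(2,0,1))
        q=c[(near<60)&(abs(c[...,2]-74)<4)]; (cx,cy),rad=cv2.minEnclosingCircle(q[:,:2].astype(np.float32)); 
        r=cv2.minAreaRect(q[:,:2].astype(np.float32)); c0=np.r_[np.array(r[0]),74]
    print(n,"disc",c0,r[1],rad)
    near=np.hypot(*(c[...,:2]-c0[:2]).transpose(2,0,1))
    q=c[(near<60)&(c[...,2]>93)&(c[...,2]<104)]; r=cv2.minAreaRect(q[:,:2].astype(np.float32)); m=np.array(r[0])-c0[:2]
    print(n,"lug",len(q),np.round(r,1) if 0 else r,q.mean(0),"rel",m,np.hypot(*m),np.degrees(np.arctan2(m[1],m[0])))
    m=(near<135)&(abs(c[...,2]-60)<3); q=c[m]; r=cv2.minAreaRect(q[:,:2].astype(np.float32)); print(n,"console",r)
    u,v=pts[n]["key"]; k0=c[v,u]; near=np.hypot(*(c[...,:2]-k0[:2]).transpose(2,0,1)); 
    for lo,hi in((36,43),(46,54),(54,70)):
        q=c[(near<45)&(c[...,2]>lo)&(c[...,2]<hi)]; print(n,"key",lo,len(q),cv2.minAreaRect(q[:,:2].astype(np.float32)),np.percentile(q[:,2],[5,50,95]).round(1))
E
```

```text
scene cap [550.6 157.5  76.4]
scene lug [517.6 168.   98.6]
scene key [ 548.4 -141.4   61.1]
scene cruc [620.9 201.9  70.4]
scene jar [543.3  30.4  59.8]
scene bottle [690.6 135.5  99.2]
scene beaker [562.6 277.2  47.7]
scene tin [ 611.3 -169.3   25.1]
scene disc [556.15155029 160.07766724  74.        ] (98.97523498535156, 102.62113952636719) 53.29827880859375
scene lug 67 ((519.2674560546875, 166.4685516357422), (16.919313430786133, 27.33938980102539), 82.20458984375) [519.9311239  166.9803495   97.88198745] rel [-36.88409424   6.3908844 ] 37.43367215736503 170.1699930603214
scene console ((557.2120361328125, 161.40948486328125), (226.03811645507812, 212.70523071289062), 38.3931999206543)
scene key 36 286 ((546.4592895507812, -147.9987335205078), (78.24620056152344, 77.14669799804688), 74.07563018798828) [36.5 39.2 41.7]
scene key 46 77 ((548.7418823242188, -146.2934112548828), (35.419715881347656, 42.38278579711914), 49.62641906738281) [47.  51.3 53.6]
scene key 54 66 ((547.04736328125, -148.83778381347656), (33.464717864990234, 26.800275802612305), 19.553998947143555) [54.6 60.1 6
[... 398 characters left out ...]
893493652344), (19.351924896240234, 28.85345458984375), 80.37863159179688) [514.13481014 165.01446706  98.44456878] rel [-34.81799316   8.46798706] 35.83293809932828 166.33064197395115
side console ((550.6600341796875, 152.400390625), (207.68170166015625, 227.75035095214844), 28.43754005432129)
side key 36 642 ((542.317626953125, -149.50503540039062), (80.06610870361328, 79.67111206054688), 77.75725555419922) [37.2 40.2 42.3]
side key 46 143 ((541.3607177734375, -150.42039489746094), (39.802650451660156, 42.86545944213867), 42.710269927978516) [47.7 51.9 53.8]
side key 54 132 ((541.22021484375, -151.55111694335938), (33.00881576538086, 28.726810455322266), 75.02445983886719) [54.9 61.8 63.8]
```

Request:
play_rows(
  plan="0 -1.5 -1.2 0 0 0 0;0 -3 -2.4 0 0 0 0;0 -4 -3.2 0 0 0 0;0 -4 -3.2 0 0 0 0;0 -4 -3.2 0 0 0 0;0 -4 -3.2 0 0 0 0;0 -4 -3.2 0 0 0 0;0 -4 -3.2 0 0 0 0;0 -4 -3.2 0 0 0 0;0 -4 -3.2 0 0 0 0;0 -4 -3.2 0 0 0 0;0 -3 -2 0 0 0 0;0 -2.2 -1 0 0 0 0;0 0 0 0 0 0 0;0 0 0 0 0 0 0",
)

```text
t: 1.98
ee_pos: [511.0, 141.6, 222.4]
orientation: [-0.415, -3.113, 0.0]
ft_force: [0.2, 0.3, -0.2]
width: 0.5
```

```bash
python3 - <<'E'
from h import *
o=get_obs(); print({k:np.round(v,3) for k,v in o.items()}); print(R.from_rotvec(o["orientation"]).as_matrix().round(3))
im=get_image("wrist"); save(im,"w0.png"); c=cloud(im); np.savez("w0.npz",c=c,p=im["pixels"]); print(im["eye"],R.from_rotvec(im["attitude"]).as_matrix().round(2),im["fx"])
E
```

```text
{'t': np.float64(1.975), 'qpos': array([ 0.248,  0.285,  1.838,  0.   ,  1.019, -1.058]), 'qvel': array([ 0.016, -0.002, -0.001,  0.001, -0.   ,  0.001]), 'joint_torque': array([-7.0400e-01, -4.4187e+01, -2.6133e+01, -1.3000e-02,  4.6000e-02,
       -1.3000e-02]), 'ee_pos': array([511.   , 141.627, 222.433]), 'orientation': array([-0.415, -3.113,  0.   ]), 'ft_force': array([ 0.158,  0.333, -0.187]), 'moment': array([0.018, 0.015, 0.02 ]), 'width': np.float64(0.496)}
[[-0.965  0.262 -0.001]
 [ 0.262  0.965 -0.   ]
 [ 0.001 -0.    -1.   ]]
[430.84172926 164.13413596 385.28843004] [[ 0.26  0.92  0.29]
 [ 0.97 -0.25 -0.08]
 [ 0.    0.3  -0.95]] 307.6961928414921
```

View pics/w0.png

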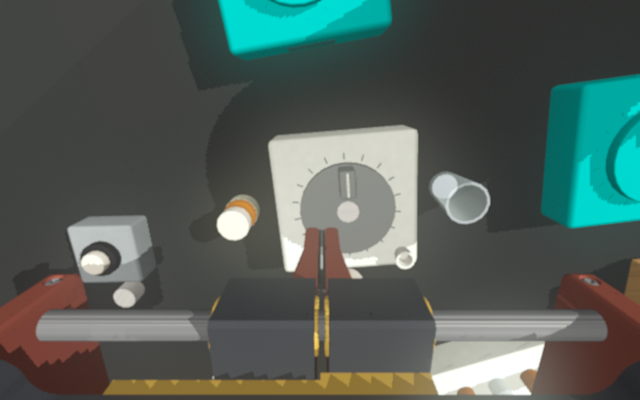

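The wrist view shows the grey dial with its cap at (348,211) and the white-lined lug at (348,184). The closed fingertips are at (322,230), the crucible at (404,258), the jar at (237,218), the beaker at (462,197) and the key at (95,260). I'll refine these positions with the wrist depth.

```bash
cat > m.py <<'E'
from h import *
from scipy.optimize import least_squares
def dial(c,c0=(551,160),fit=True):
    near=np.hypot(c[...,0]-c0[0],c[...,1]-c0[1])
    if fit:
        m=(near<70)&(abs(c[...,2]-74)<4); m=cv2.morphologyEx(m.astype(np.uint8),cv2.MORPH_CLOSE,np.ones((3,3)))
        q=c[(near<62)&(abs(c[...,2]-74)<4)]
        # outline points: farthest per angular bin
        a=np.degrees(np.arctan2(q[:,1]-c0[1],q[:,0]-c0[0])); r=np.hypot(q[:,0]-c0[0],q[:,1]-c0[1])
        e=[q[a//10==k][np.argsort(r[a//10==k])[-2]][:2] for k in range(-18,18) if (a//10==k).sum()>5]; e=np.array(e)
        s=least_squares(lambda x:np.hypot(e[:,0]-x[0],e[:,1]-x[1])-x[2],[*c0,52],loss="soft_l1"); print("disc",s.x.round(1),"rms",np.sqrt((s.fun**2).mean()).round(1),"z",np.median(q[:,2]).round(1)); c0=s.x[:2]
    near=np.hypot(c[...,0]-c0[0],c[...,1]-c0[1])
    q=c[(near<58)&(c[...,2]>93)&(c[...,2]<104)]; r=cv2.minAreaRect(q[:,:2].astype(np.float32)); m=np.median(q[:,:2],0)-c0
    print("lug n",len(q),"rect",np.round(r[0],1),np.round(r[1],1),round(r[2],1),"med",q.mean(0).round(1),"rad",np.hypot(*m).round(1),"ang",np.degrees(np.arctan2(m[1],m[0])).round(1))
    return c0
if __name__=="__main__":
    f=np.load("w0.npz"); c=f["c"]
    dial(c)
    for k,(u,v) in dict(cap=(348,211),line0=(347,172),line1=(348,196),key=(95,262),tip=(314,230),tip2=(330,230),cruc=(404,258),jar=(237,218)).items(): print(k,np.median(c[v-1:v+2,u-1:u+2].reshape(-1,3),0).round(1))
    q=c[150:260,250:440].reshape(-1,3); q=q[abs(q[:,2]-60)<3]; print(cv2.minAreaRect(q[:,:2].astype(np.float32)))
E
python3 m.py
```

```text
disc [550.8 161.6  51.1] rms 7.6 z 74.7
lug n 478 rect [516.3 167.6] [15.9 28.6] 79.5 med [515.  167.7  99.3] rad 36.4 ang 170.3
cap [551.5 161.2  77.7]
line0 [503.9 169.9  99.3]
line1 [527.1 165.1 100. ]
key [ 541.3 -142.9   62.6]
tip [498.4 141.7 228.3]
tip2 [500.8 150.3 228. ]
cruc [630.3 210.3  65.5]
jar [533.2  37.8  60.8]
((553.8837280273438, 160.80184936523438), (167.92359924316406, 131.10556030273438), 75.06671142578125)
```

Request:
play_rows(
  plan="0 0 0 0 0 0 -4.5;0 0.2 -0.6 2 0 0 0;0 0 0 4 0 0 0;0 0 0 4 0 0 0;0 0 0 2.5 0 0 0;0 0 0 1 0 0 0;0 0 0 0.5 0 0 0;0 0 0 0 0 0 0;0 0 0 0 0 0 0",
)

```text
t: 3.15
ee_pos: [509.5, 136.6, 83.6]
orientation: [0.292, 3.126, 0.001]
ft_force: [-0.4, 0.6, 0.0]
width: 0.3
```

```bash
cat > chk.py <<'E'
from m import *
import sys
C=np.array([551.3,161.0])
o=get_obs(); M=R.from_rotvec(o["orientation"]).as_matrix(); d=o["ee_pos"][:2]-C; a=np.degrees(np.arctan2(M[1,0],M[0,0]))
print("t",round(o["t"],2),"tcp",o["ee_pos"].round(1),"toolx ang",a.round(1),"in tool x,y (radial,tang):",(M[:2,:2].T@d).round(1),"F tool",(M.T@o["ft_force"]).round(2))
for n in sys.argv[2:]:
    im=get_image(n); c=cloud(im); np.savez(n+sys.argv[1]+".npz",c=c,p=im["pixels"]); save(im,n+sys.argv[1]+".png",None if n=="wrist" else ((290,190,400,300) if n=="scene" else (280,140,400,220)),1 if n=="wrist" else 5)
    print(n,end=" ");dial(c,C,False)
E
python3 chk.py 1 wrist scene side
```

```text
t 3.15 tcp [509.5 136.6  83.6] toolx ang 169.3 in tool x,y (radial,tang): [ 36.6 -31.7] F tool [ 0.53  0.46 -0.04]
wrist lug n 1585 rect [512.6 156.3] [39.9 26.6] 81.3 med [511.3 164.5  99.1] rad 40.8 ang 172.6
scene lug n 104 rect [515.6 149.6] [50.4 27.8] 77.1 med [518.8 158.2  98. ] rad 31.9 ang 176.5
side lug n 47 rect [507.1 151.8] [18.7 52.3] 3.7 med [506.1 153.   98. ] rad 45.7 ang -179.8
```

View pics/wrist1.png

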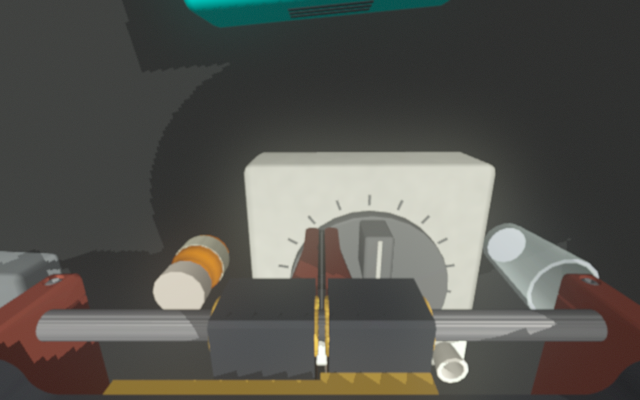

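Request:
play_rows(
  plan="0 0 0.2 0 0 0 0;0 0 0.2 0 0 0 0;0 0 0.2 0 0 0 0;0 0 0.2 0 0 0 0;0 0 0 0 0 0 0",
)

```text
t: 3.92
ee_pos: [510.4, 144.5, 82.6]
orientation: [-0.292, -3.128, 0.0]
ft_force: [0.1, 0.6, 0.2]
width: 0.6
```

Request:
play_rows(
  plan="0 0 0.1 0 0 0 0;0 0 0.1 0 0 0 0;0 0 0 0 0 0 0",
)

```text
t: 4.3
ee_pos: [510.8, 146.3, 82.7]
orientation: [0.292, 3.128, 0.0]
ft_force: [-0.0, -0.1, -0.6]
width: 0.4
```

Request:
play_rows(
  plan="0 0 0.1 0 0 0 0;0 0 0.1 0 0 0 0;0 0 0 0 0 0 0",
)

```text
t: 4.68
ee_pos: [511.2, 148.3, 82.7]
orientation: [0.292, 3.128, 0.0]
ft_force: [-0.4, -1.1, -0.3]
width: 0.3
```

```bash
python3 chk.py 2 wrist
```

```text
t 4.67 tcp [511.2 148.3  82.7] toolx ang 169.3 in tool x,y (radial,tang): [ 37.1 -19.9] F tool [ 0.24 -1.14  0.26]
wrist lug n 1505 rect [512.4 158.2] [35.8 25.6] 80.4 med [509.  165.   99.1] rad 44.1 ang 172.5
```

```bash
python3 - <<'E'
s=open('m.py').read()
s=s.replace("def dial(c,c0=(551,160),fit=True):","def dial(c,c0=(551,160),fit=True,p=None):\n    if p is not None:\n        h=cv2.cvtColor(p,cv2.COLOR_RGB2HSV); c=c.copy(); c[cv2.dilate((h[...,1]>70).astype(np.uint8),np.ones((3,3)))>0]=0")
open('m.py','w').write(s)
s=open('chk.py').read().replace("dial(c,C,False)","dial(c,C,False,im['pixels'])"); open('chk.py','w').write(s)
E
python3 -c "
from m import *
f=np.load('w0.npz');dial(f['c'],np.array([551.3,161]),False,f['p'])
for n in '12':
  f=np.load('wrist%s.npz'%n);dial(f['c'],np.array([551.3,161]),False,f['p'])
f=np.load('scene1.npz');dial(f['c'],np.array([551.3,161]),False,f['p'])"
```

```text
lug n 478 rect [516.3 167.6] [15.9 28.6] 79.5 med [515.  167.7  99.3] rad 37.0 ang 169.6
lug n 1446 rect [512.6 156.3] [39.9 26.6] 81.3 med [512.5 166.5  99.1] rad 39.5 ang 171.2
lug n 1217 rect [513.1 162. ] [28.1 25.6] 80.4 med [511.2 168.2  99.2] rad 41.8 ang 169.7
lug n 71 rect [515.6 149.6] [50.4 27.8] 77.1 med [519.8 166.5  97.5] rad 31.9 ang 168.7
```

Request:
play_rows(
  plan="0 0.04 0.08 0 0 0 1.25;0 0.04 0.08 0 0 0 1.25;0 0.04 0.08 0 0 0 1.25;0 0.04 0.08 0 0 0 1.25;0 0 0 0 0 0 0",
)

```text
t: 5.35
ee_pos: [510.2, 150.9, 82.6]
orientation: [-0.429, -3.112, 0.002]
ft_force: [0.7, -6.1, 0.3]
width: 0.2
```

```bash
python3 chk.py 3 wrist
```

```text
t 5.35 tcp [510.2 150.9  82.6] toolx ang 164.3 in tool x,y (radial,tang): [ 36.9 -20.9] F tool [-2.35 -5.66 -0.25]
wrist lug n 1164 rect [514.1 164. ] [25.8 26.4] 80.2 med [511.4 169.8  99.2] rad 41.9 ang 167.5
```

Request:
play_rows(
  plan="0 0.04 0.07 0 0 0 1.25;0 0.04 0.07 0 0 0 1.25;0 0.04 0.07 0 0 0 1.25;0 0.04 0.07 0 0 0 1.25;0 0 0 0 0 0 0",
)

```text
t: 6.02
ee_pos: [509.5, 155.1, 82.7]
orientation: [-0.564, -3.09, -0.0]
ft_force: [-0.7, -1.0, -0.8]
width: 0.2
```

```bash
python3 chk.py 4 wrist
```

```text
t 6.03 tcp [509.5 155.1  82.7] toolx ang 159.3 in tool x,y (radial,tang): [ 37.  -20.3] F tool [ 0.32 -1.16  0.75]
wrist lug n 1169 rect [514.2 167.6] [26.6 25.9] 72.3 med [512.6 173.9  99.2] rad 41.8 ang 161.8
```

```bash
python3 chk.py 5 scene side; python3 - <<'E'
from h import *
f=[np.load(n)["p"][...,::-1] for n in ("wrist4.npz","scene5.npz")]
a=cv2.resize(f[0][140:300,230:510],(560,320),interpolation=cv2.INTER_CUBIC); b=cv2.resize(f[1][195:285,285:390],(327,280),interpolation=cv2.INTER_CUBIC)
o=np.zeros((600,560,3),np.uint8); o[:320]=a; o[320:,:327]=b; cv2.imwrite("pics/m5.png",o)
E
```

```text
t 6.08 tcp [509.6 155.1  82.7] toolx ang 159.3 in tool x,y (radial,tang): [ 37.  -20.2] F tool [ 0.44 -0.58  0.96]
scene lug n 54 rect [525.  162.7] [21.8 39.9] 9.2 med [523.8 171.   97.2] rad 29.3 ang 158.6
side lug n 0 rect [0. 0.] [0. 0.] 0.0 med [nan nan nan] rad nan ang nan
  return _methods._mean(a, axis=axis, dtype=dtype,
  ret = um.true_divide(
m.py:16: RuntimeWarning: Mean of empty slice.
  print("lug n",len(q),"rect",np.round(r[0],1),np.round(r[1],1),round(r[2],1),"med",q.mean(0).round(1),"rad",np.hypot(*m).round(1),"ang",np.degrees(np.arctan2(m[1],m[0])).round(1))
```

View pics/m5.png

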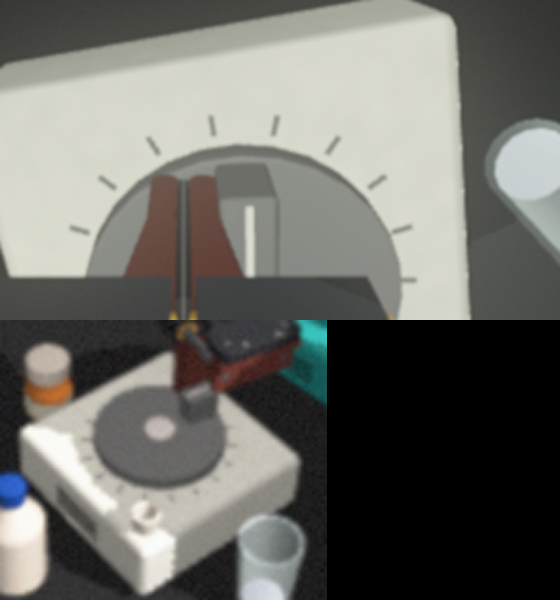

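Wrist crop: the lug's white line (250,240) sits midway between two ticks, with the fingers (185,200) touching it. The dial is right at 10°, which matches the 10° the tool has turned from 169.3. I'll go on slowly along the arc, checking after each click.

Request:
play_rows(
  plan="0 0.04 0.08 0 0 0 1.25;0 0.04 0.08 0 0 0 1.25;0 0.04 0.08 0 0 0 1.25;0 0.04 0.08 0 0 0 1.25;0 0.04 0.08 0 0 0 1.25;0 0.04 0.08 0 0 0 1.25;0 0.04 0.08 0 0 0 1.25;0 0.04 0.08 0 0 0 1.25;0 0.04 0.08 0 0 0 1.25;0 0.04 0.08 0 0 0 1.25;0 0.04 0.08 0 0 0 1.25;0 0.04 0.08 0 0 0 1.25;0 0.04 0.08 0 0 0 1.25;0 0.04 0.08 0 0 0 1.25;0 0 0 0 0 0 0",
)

```text
t: 8.05
ee_pos: [509.2, 165.9, 82.6]
orientation: [-1.028, -2.968, 0.004]
ft_force: [-1.3, -9.2, 3.3]
width: 0.7
```

```bash
python3 chk.py 6 wrist
```

```text
t 8.05 tcp [509.2 165.9  82.6] toolx ang 141.8 in tool x,y (radial,tang): [ 36.1 -22.2] F tool [-4.69 -8.01 -3.27]
wrist lug n 1206 rect [517.4 177. ] [26.2 25.4] 58.9 med [517.3 182.9  99.2] rad 40.9 ang 147.7
```

Request:
play_rows(
  plan="0 0.04 0.09 0 0 0 1;0 0.04 0.09 0 0 0 1;0 0.04 0.08 0 0 0 1;0 0 0 0 0 0 0",
)

```text
t: 8.6
ee_pos: [510.8, 170.4, 82.6]
orientation: [1.105, 2.941, 0.001]
ft_force: [-0.7, -1.6, -0.7]
width: 0.4
```

```bash
python3 chk.py 7 wrist
```

```text
t 8.6 tcp [510.8 170.4  82.6] toolx ang 138.8 in tool x,y (radial,tang): [ 36.6 -19.6] F tool [-0.49 -1.68  0.66]
wrist lug n 1162 rect [518.7 180.9] [26.5 24.2] 51.9 med [519.7 186.9  99.2] rad 41.0 ang 141.0
```

Request:
play_rows(
  plan="0 0.04 0.08 0 0 0 1.25;0 0.04 0.08 0 0 0 1.25;0 0.04 0.08 0 0 0 1.25;0 0.04 0.08 0 0 0 1.25;0 0 0 0 0 0 0",
)

```text
t: 9.28
ee_pos: [511.9, 173.6, 82.7]
orientation: [1.232, 2.89, 0.0]
ft_force: [-0.7, -0.1, -0.4]
width: 0.8
```

```bash
python3 chk.py 8 wrist; python3 - <<'E'
from h import *
f=[np.load(n)["p"][...,::-1] for n in ("wrist7.npz","wrist8.npz")]
cv2.imwrite("pics/m8.png",np.vstack([cv2.resize(x[140:300,230:510],(525,300),interpolation=cv2.INTER_CUBIC) for x in f]))
E
```

```text
t 9.28 tcp [511.9 173.6  82.7] toolx ang 133.8 in tool x,y (radial,tang): [ 36.4 -19.7] F tool [ 0.4  -0.53  0.39]
wrist lug n 1362 rect [521.1 185.2] [32.4 24.4] 39.0 med [525.2 191.2  99.1] rad 39.8 ang 130.5
```

View pics/m8.png

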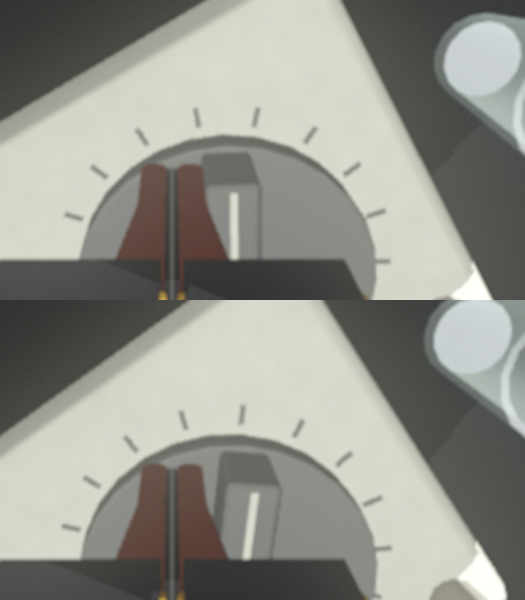

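The upper crop shows the lug still halfway. The lower one shows it snapped ahead onto a tick at (240,415), so the dial is at 40° and two clicks are done. The third click comes next.

Request:
play_rows(
  plan="0 0.04 0.08 0 0 0 1.25;0 0.04 0.08 0 0 0 1.25;0 0.04 0.08 0 0 0 1.25;0 0.04 0.08 0 0 0 1.25;0 0.04 0.08 0 0 0 1.25;0 0.04 0.08 0 0 0 1.25;0 0.04 0.08 0 0 0 1.25;0 0.04 0.08 0 0 0 1.25;0 0.04 0.08 0 0 0 1.25;0 0.04 0.08 0 0 0 1.25;0 0.04 0.08 0 0 0 1.25;0 0.04 0.08 0 0 0 1.25;0 0 0 0 0 0 0",
)

```text
t: 10.95
ee_pos: [515.7, 182.8, 82.4]
orientation: [-1.599, -2.703, 0.002]
ft_force: [-1.6, -0.8, -0.2]
width: -0.1
```

```bash
python3 chk.py 9 wrist
```

```text
t 10.95 tcp [515.7 182.8  82.4] toolx ang 118.8 in tool x,y (radial,tang): [ 36.2 -20.7] F tool [ 0.07 -1.76  0.18]
wrist lug n 1205 rect [526.5 189.8] [26.9 25.7] 33.1 med [529.5 195.3  99.2] rad 40.5 ang 121.8
```

Request:
play_rows(
  plan="0 0.04 0.09 0 0 0 1.25;0 0.04 0.09 0 0 0 1.25;0 0.04 0.08 0 0 0 1.25;0 0 0 0 0 0 0",
)

```text
t: 11.5
ee_pos: [518.7, 185.5, 82.8]
orientation: [1.686, 2.65, 0.001]
ft_force: [-0.8, -0.6, -0.6]
width: 0.4
```

```bash
python3 chk.py 10 wrist
```

```text
t 11.5 tcp [518.7 185.5  82.8] toolx ang 115.1 in tool x,y (radial,tang): [ 36.1 -19.2] F tool [-0.24 -0.97  0.59]
wrist lug n 1401 rect [528.5 192.3] [40.5 25.1] 25.4 med [537.1 198.1  99.1] rad 39.5 ang 110.1
```

The reading went from 130.5 to 110.1, so the dial is at 60° and the third click is done. Now the fourth.

Request:
play_rows(
  plan="0 0.04 0.08 0 0 0 1.25;0 0.04 0.08 0 0 0 1.25;0 0.04 0.08 0 0 0 1.25;0 0.04 0.08 0 0 0 1.25;0 0.04 0.08 0 0 0 1.25;0 0.04 0.08 0 0 0 1.25;0 0.04 0.08 0 0 0 1.25;0 0.04 0.08 0 0 0 1.25;0 0.04 0.08 0 0 0 1.25;0 0.04 0.08 0 0 0 1.25;0 0.04 0.08 0 0 0 1.25;0 0.04 0.08 0 0 0 1.25;0 0 0 0 0 0 0",
)

```text
t: 13.18
ee_pos: [523.1, 191.9, 82.3]
orientation: [-2.017, -2.405, 0.008]
ft_force: [-9.2, -3.4, 7.9]
width: 0.7
```

```bash
python3 chk.py 11 wrist
```

```text
t 13.18 tcp [523.1 191.9  82.3] toolx ang 100.0 in tool x,y (radial,tang): [ 35.3 -22.4] F tool [-1.75 -9.66 -7.82]
wrist lug n 1256 rect [532.3 194.4] [34.1 26. ] 16.5 med [540.  199.6  99.2] rad 40.9 ang 104.9
```

Request:
play_rows(
  plan="0 0.04 0.08 0 0 0 1;0 0.04 0.08 0 0 0 1;0 0 0 0 0 0 0;0 0 0 0 0 0 0",
)

```text
t: 13.72
ee_pos: [527.9, 194.2, 82.8]
orientation: [2.059, 2.372, 0.002]
ft_force: [0.3, -0.2, -0.0]
width: 0.3
```

```bash
python3 chk.py 12 wrist
```

```text
t 13.72 tcp [527.9 194.2  82.8] toolx ang 98.1 in tool x,y (radial,tang): [ 36.1 -18.5] F tool [-0.19  0.29  0.02]
wrist lug n 1195 rect [536.2 196.5] [34.5 25.3] 9.8 med [544.7 201.2  99.2] rad 41.8 ang 98.0
```

Request:
play_rows(
  plan="0 0 0 0 0 0 0;0 0 0 0 0 0 0;0 0 0 0 0 0 0;0 0 0 0 0 0 0",
)

```text
t: 14.28
ee_pos: [527.3, 193.9, 82.7]
orientation: [2.059, 2.372, 0.0]
ft_force: [-0.4, -0.4, 0.9]
width: 0.2
```

```bash
python3 chk.py 13 wrist; python3 - <<'E'
from h import *
f=[np.load(n)["p"][...,::-1] for n in ("wrist12.npz","wrist13.npz")]
cv2.imwrite("pics/m13.png",np.vstack([cv2.resize(x[140:300,230:510],(525,300),interpolation=cv2.INTER_CUBIC) for x in f]))
E
```

```text
t 14.28 tcp [527.3 193.9  82.7] toolx ang 98.1 in tool x,y (radial,tang): [ 36.  -19.1] F tool [-0.32 -0.41 -0.88]
wrist lug n 1226 rect [536.1 196.1] [34.2 25.6] 12.5 med [544.1 201.   99.2] rad 41.5 ang 98.8
```

View pics/m13.png

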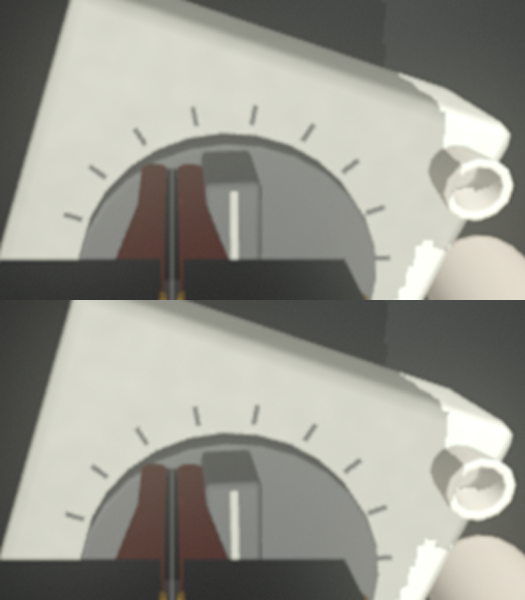

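Both crops show the lug still balanced between ticks and touching the finger. It needs a little more.

Request:
play_rows(
  plan="0 0.03 0.07 0 0 0 1;0 0.03 0.07 0 0 0 1;0 0 0 0 0 0 0;0 0 0 0 0 0 0",
)

```text
t: 14.82
ee_pos: [528.7, 194.7, 82.7]
orientation: [2.1, 2.336, 0.0]
ft_force: [0.4, -0.1, 0.1]
width: 0.6
```

```bash
python3 chk.py 14 wrist
```

```text
t 14.82 tcp [528.7 194.7  82.7] toolx ang 96.1 in tool x,y (radial,tang): [ 35.9 -18.9] F tool [-0.17  0.36 -0.11]
wrist lug n 1422 rect [543.9 198.3] [33.8 25. ] 5.4 med [550.7 200.6  99.1] rad 40.1 ang 90.1
```

The reading is 90.1, exactly 20° on, so the fourth click has snapped in. Now I'll back off and rise.

Request:
play_rows(
  plan="0 0 -0.4 0 0 0 0;0 0 -0.6 0 0 0 0;0 0 -0.6 0 0 0 0;0 0 0 -2 0 0 0;0 0 0 -4 0 0 0;0 0 0 -4 0 0 0;0 0 0 -3 0 0 0;0 0 0 -1 0 0 0;0 -2 0 0 0 0 0;0 -4 0 0 0 0 0;0 -4 0 0 0 0 0;0 -4 0 0 0 0 0;0 -4 0 0 0 0 0;0 -4 -0.3 0 0 0 0;0 -4 -0.3 0 0 0 0;0 -3.5 0 0 0 0 0;0 -2 0 0 0 0 0;0 -1 0 0 0 0 0;0 0 0 0 0 0 0;0 0 0 0 0 0 0",
)

```text
t: 17.38
ee_pos: [541.0, -130.0, 222.5]
orientation: [-2.099, -2.337, 0.0]
ft_force: [-0.3, 0.2, -0.2]
width: 0.5
```

```bash
python3 chk.py 15 scene side wrist; python3 - <<'E'
from h import *
f=[np.load(n)["p"][...,::-1] for n in ("scene15.npz","wrist15.npz")]
a=cv2.resize(f[0][170:300,220:400],(416,300),interpolation=cv2.INTER_CUBIC); b=cv2.resize(f[1],(480,300))
o=np.zeros((600,480,3),np.uint8); o[:300,:416]=a; o[300:]=b; cv2.imwrite("pics/m15.png",o)
E
```

```text
t 17.38 tcp [ 541.  -130.   222.5] toolx ang 96.1 in tool x,y (radial,tang): [-288.2  -41.2] F tool [ 0.21 -0.25  0.17]
scene lug n 74 rect [553.  194.6] [18.5 28.9] 0.6 med [555.5 196.   97.6] rad 35.4 ang 83.0
side lug n 61 rect [551.6 196.6] [32.2 17.2] 87.0 med [550.2 193.4  98.6] rad 32.8 ang 92.9
wrist lug n 0 rect [0. 0.] [0. 0.] 0.0 med [nan nan nan] rad nan ang nan
  return _methods._mean(a, axis=axis, dtype=dtype,
  ret = um.true_divide(
m.py:16: RuntimeWarning: Mean of empty slice.
  print("lug n",len(q),"rect",np.round(r[0],1),np.round(r[1],1),round(r[2],1),"med",q.mean(0).round(1),"rad",np.hypot(*m).round(1),"ang",np.degrees(np.arctan2(m[1],m[0])).round(1))
```

View pics/m15.png

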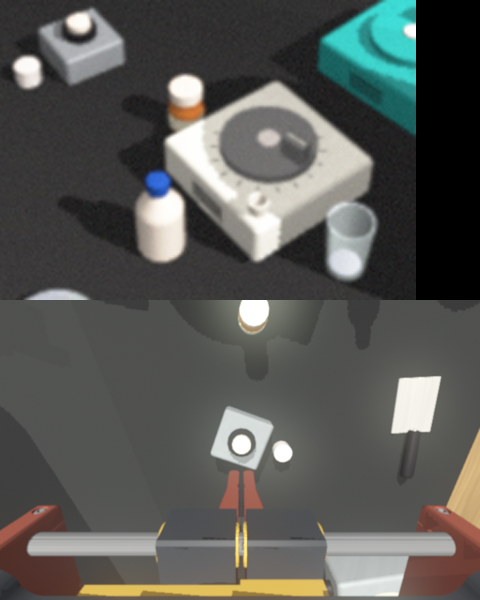

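The scene crop shows the lug turned to the far +y side, in line with a tick, and everything loose still standing. The wrist view shows the key at about (321,192) in full-size pixels. I'll measure the key.

```bash
python3 - <<'E'
from h import *
f=np.load("wrist15.npz"); c=f["c"]; p=f["p"].astype(int)
print(c[192,321])
near=np.hypot(c[...,0]-542,c[...,1]+149)
for lo,hi in((37,43),(45,56),(58,67)):
    q=c[(near<45)&(c[...,2]>lo)&(c[...,2]<hi)]; print(lo,len(q),cv2.minAreaRect(q[:,:2].astype(np.float32)),q.mean(0).round(1),np.percentile(q[:,2],[5,50,95]).round(1))
o=get_obs(); M=R.from_rotvec(o["orientation"]).as_matrix(); q=c[(near<45)&(c[...,2]>58)&(c[...,2]<67)]
ctr=np.r_[cv2.minAreaRect(q[:,:2].astype(np.float32))[0],62.5]; print("tool delta",M.T@(ctr-o["ee_pos"]))
E
```

```text
[ 542.76012244 -146.54097203   62.9036435 ]
37 2782 ((544.1415405273438, -147.5441436767578), (78.84832000732422, 79.3433837890625), 76.11363983154297) [ 542.6 -145.2   40.4] [38.8 40.4 41.8]
45 649 ((544.2200927734375, -147.55653381347656), (42.56756591796875, 42.94966506958008), 55.21635055541992) [ 543.6 -144.5   52.2] [49.4 52.4 53.8]
58 468 ((543.9295043945312, -147.73928833007812), (26.225387573242188, 26.831005096435547), 78.63878631591797) [ 543.8 -147.1   62.3] [60.2 62.4 63.7]
tool delta [-17.97631644   0.7901847  160.2563275 ]
```

Request:
play_rows(
  plan="0 -0.9 0.1 1 0 0 0;0 -0.9 0 3 0 0 0;0 0 0 4 0 0 0;0 0 0 4 0 0 0;0 0 0 2.5 0 0 0;0 0 0 1 0 0 0;0 0 0 0 0 0 0;0 0 0 0.2 0 0 0;0 0 0 0.2 0 0 0;0 0 0 0.2 0 0 0;0 0 0 0 0 0 0",
)

```text
t: 18.9
ee_pos: [544.5, -148.7, 62.0]
orientation: [2.1, 2.335, 0.001]
ft_force: [-0.1, 0.5, 2.5]
width: 0.5
```

Request:
play_rows(
  plan="0 0 0 0.2 0 0 0;0 0 0 0.1 0 0 0;0 0 0 0 0 0 0;0 0 0 0 0 0 0",
)

```text
t: 19.4
ee_pos: [544.5, -148.7, 58.9]
orientation: [2.1, 2.336, 0.0]
ft_force: [1.1, -0.0, 3.4]
width: 0.3
```

Request:
play_rows(
  plan="0 0 0 0.1 0 0 0;0 0 0 0.1 0 0 0;0 0 0 0.1 0 0 0;0 0 0 0 0 0 0;0 0 0 0 0 0 0",
)

```text
t: 20.02
ee_pos: [544.5, -148.7, 56.3]
orientation: [2.1, 2.336, 0.001]
ft_force: [0.2, 0.0, 8.8]
width: 0.8
```

Request:
play_rows(
  plan="0 0 0 0.1 0 0 0;0 0 0 0.1 0 0 0;0 0 0 0 0 0 0;0 0 0 0 0 0 0",
)

```text
t: 20.52
ee_pos: [544.6, -148.7, 55.9]
orientation: [2.1, 2.335, 0.001]
ft_force: [-5.0, 1.5, 27.1]
width: 0.9
```

The force rose from 9 to 27 N while the finger moved only 0.4 mm, so the key is at its end stop, fully down. I'll lift off straight up.

Request:
play_rows(
  plan="0 0 0 -0.2 0 0 0;0 0 0 -0.4 0 0 0;0 0 0 -0.5 0 0 0;0 0 0 -1 0 0 0;0 0 0 -3 0 0 0;0 0 0 -4 0 0 0;0 0 0 -4 0 0 0;0 0 0 -3 0 0 0;0 1.8 0 0 0 0 0;0 0 0 0 0 0 0;0 0 0 0 0 0 0",
)

```text
t: 21.9
ee_pos: [541.2, -130.1, 213.2]
orientation: [-2.098, -2.335, 0.002]
ft_force: [-0.3, 0.7, 0.7]
width: 0.5
```

```bash
python3 chk.py 16 scene side wrist 2>/dev/null; python3 - <<'E'
from h import *
c=np.load("wrist16.npz")["c"]; near=np.hypot(c[...,0]-543.5,c[...,1]+148); q=c[(near<11)&(c[...,2]>50)&(c[...,2]<70)]; print("key top z",np.median(q[:,2]))
for n in("scene","side"):
    a=np.load(n+"0.npz")["c"]; b=np.load(n+"16.npz")["c"]
    P=dict(scene=dict(cruc=(331,256),jar=(300,208),bottle=(288,250),beaker=(372,265),tin=(232,197)),side=dict(cruc=(347,158),jar=(362,211),bottle=(383,160),beaker=(317,150),tin=(441,260)))[n]
    for k,(u,v) in P.items(): w=(slice(v-5,v+6),slice(u-5,u+6)); print(n,k,"median shift",np.median(np.abs(a[w]-b[w])).round(1))
f=[np.load(n)["p"][...,::-1] for n in ("scene16.npz","side16.npz")]
cv2.imwrite("pics/m16.png",np.vstack([cv2.resize(f[0][170:300,220:400],(416,300),interpolation=cv2.INTER_CUBIC),cv2.resize(f[1][140:300,280:502],(416,300),interpolation=cv2.INTER_CUBIC)]))
E
```

```text
t 21.9 tcp [ 541.2 -130.1  213.2] toolx ang 96.1 in tool x,y (radial,tang): [-288.4  -41.1] F tool [ 0.68 -0.19 -0.68]
scene lug n 73 rect [554.5 195. ] [17.7 29.2] 3.9 med [555.3 195.8  97.6] rad 35.3 ang 82.0
side lug n 60 rect [550.9 194.7] [29.4 17.3] 87.0 med [550.2 193.8  98.5] rad 33.3 ang 92.5
wrist lug n 0 rect [0. 0.] [0. 0.] 0.0 med [nan nan nan] rad nan ang nan
key top z 62.56615083907974
scene cruc median shift 0.8
scene jar median shift 1.0
scene bottle median shift 0.9
scene beaker median shift 0.7
scene tin median shift 1.0
side cruc median shift 1.5
side jar median shift 1.0
side bottle median shift 3.3
side beaker median shift 1.3
side tin median shift 1.0
```

View pics/m16.png

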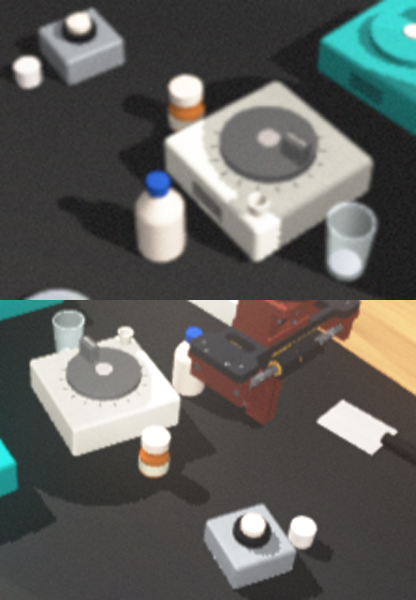

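```bash
python3 -c "
from workcell import *
print(close_job())"
```

```text
the job is handed in; nothing more can be done
None
```

I turned the dial four clicks clockwise and pressed the start key after it, then handed the job in at about 22 s of the 58 s allowed. The push used the outside of the closed fingers, so the lug was never pinched.

- **Dial:** the lug measured about 169° at the start. The wrist camera then read 130.5°, 110.1° and 90.1° after the second, third and fourth clicks, so 80° in all. I saw no sign of it going past the fourth stop. The finger stopped at about 73° of turn, then I backed it off before lifting.
- **Start key:** the force stayed under 9 N down to a finger height of 56.3 mm. It then rose to 27 N over the last 0.4 mm, which is the end stop, about 6 mm below the key's rest height. Afterwards the key's top was back at 62.6 mm, against 62.4 mm before.
- **Loose things:** the crucible, beaker, jar, bottle and tin all look as they were. Depth changes were 1.5 mm or less, except 3.3 mm for the bottle in the side view. The gripper was in front of it in that view, and the scene view shows 0.9 mm.

**Disagreement:** in the coarser scene and side views, the lug's centre angle differed by about 10° from each other (82° and 92.5°). They lie either side of the wrist reading. How far the lug's long axis had turned in those views (about 80–86°) fits four clicks.

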